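# Check the stroke of a belt tensioner and mark the reading

## Task

Check the stroke of the belt tensioner on its green fixture: push its sprung arm through its travel until it comes up firmly against the rubber stop inside (about 15 N at the roller, never more than 25 N), then ease it back to rest without letting it snap back. The red tell-tale needle is carried along and stays at the reading: without touching the needle, slide the yellow limit tab along the rim of the scale until its index point stands in line with the needle. Leave the things lying round the fixture where they are.

Things in the scene. Friction and masses are not known exactly. Their poses are not given: they have to be found in the camera images.
- tester: green base plate 180 x 168 x 12 mm fixed to the bench, on it the round aluminium tensioner housing (100 mm wide, top at z 34 mm) and at its right a flat white scale sector (53 to 103 mm from the pivot, face at z 33 mm, a line every 5 degrees). Origin on the bench under the pivot, z up. A reading q (rad) lies in direction -0.995 - q from the pivot, counter-clockwise from the fixture's x axis
- pivot (a point): point on the vertical pivot axis of arm, needle and tab, 50 mm above the bench
- deflection (a joint): deflection of the arm shown by its black pointer, rad: 0 at rest, grows as it is pushed clockwise seen from above. A spring returns it (at the roller about 4 N at rest, 9 N at 1.1 rad) and throws it back if let go. The rubber stop comes somewhere from 0.70 to 1.12 rad and can only be felt: from there the push at the roller rises about 1.8 N per mm
- lever: the tensioner arm with its pointer and roller: aluminium, 30 mm wide, top 50 mm above the bench, turning about the pivot; origin at the pivot axis on the bench; its x axis runs along the pointer, the roller lies at -x, and the roller moves toward its +y when pushed up-scale
- roller_centre (a point): middle of the black idler roller at the arm's end, across the pivot from the pointer: 44 mm across (47 at its rims), axis upright 130 mm from the pivot, spins freely, 51 to 77 mm above the bench (bolt head to 85 mm); under it the arm (40 to 50 mm), then open bench. At rest the side to push is the one toward the robot; push it, a grip on it counts as force on the arm
- buffer (a joint): how far the rubber stop hidden in the housing is squeezed, rad: 0 until the arm meets it; firm is over 0.012 (about 3 N at the roller above the spring)
- needle (a joint): reading of the red tell-tale needle, rad; a light friction holds it; the arm carries it up-scale but not back. It starts below the stop.
- telltale: the red tell-tale needle (2 mm thick, 36 mm above the bench, lying over the scale under the black pointer)
- needle_tip (a point): tip of the red needle, 85 mm from the pivot, 36 mm above the bench
- tab (a joint): reading of the yellow limit tab, rad, same scale and sense; it is held by friction (about 2 N at its grip) and stays where it is left
- tab_index (a point): the tab's index point, 85 mm from the pivot, 36 mm above the bench; it coincides with the needle tip when the two are in line
- tab_grip (a point): grip fin of the yellow tab: 10 mm thick along the rim, 16 mm long toward the pivot, its centre 113 mm from the pivot; this point is 54 mm above the bench, the fin's top 62 mm; below the fin a 16 mm block from 26 to 37 mm high clasps the rim
- notebook: black notebook 148 x 105 x 14 mm lying right of the fixture; origin under its centre
- pen: black marker pen, 130 mm long, 15 mm thick, lying left of the fixture; origin under its centre
- screwdriver: orange-handled screwdriver, 179 mm long, lying left of the fixture; origin under its centre
- timer: small white timer 58 x 62 x 20 mm lying right of the fixture; origin under its centre

How it is judged:
On the way, in this order (a step that is already met when the one before it is completed fails the run):
1. the arm is pressed firmly on its rubber stop (stop squeezed by more than 0.012 rad) with no more than 25 N, for 0.3 s (value of joint buffer above 0.012 rad and contact force between the fingers and lever between 5 and 25 N), for 0.3 s.
2. the arm is back at rest (within 0.04 rad) (value of joint deflection below 0.04 rad), for 0.2 s.
At the end, for the whole second after the job is handed in: The arm is back at rest (within 0.04 rad), the red needle stands where the firm push left it, and the yellow tab's index point is in line with the needle tip (within 4 mm, half a 5-degree division) and at rest (value of joint deflection below 0.04 rad and value of joint needle above 0.65 rad and horizontal distance between tab_index and needle_tip below 0.004 m and velocity of joint tab between -0.05 and 0.05 rad/s); the robot touches nothing.
It fails at once if the arm is pushed with more than 25 N (contact force between the fingers and lever above 25 N).
It fails at once if the arm snaps back (faster than 2 rad/s) (velocity of joint deflection below -2 rad/s).
It fails at once if the robot touches the red needle (contact force between any of the fingers, the arm and telltale above 0.3 N).
It fails at once if notebook, pen, screwdriver or timer is moved by more than 30 mm (distance of any of notebook, pen, screwdriver, timer from where it was at the start of the episode above 0.03 m).
It also fails if it takes over 72 s, if anything falls off the work surface, if the arm or the gripper's body presses on something with over 40 N, if the wrist force passes 120 N, or if a joint passes its speed limit or range.

## Robot

A 7-joint arm with a two-finger parallel gripper is mounted at the origin on a cart in front of the work surface, level with it; the furniture and walls round the work are solid. World frame = base frame: x ahead of the robot, y to its left, z up, the work surface at z = 0. Lengths are in m, angles in rad, forces in N, time in s.
With the tool pointing down it reaches from about 0.425 to 0.8 m from the base axis. Payload 8.3 kg.
Tool frame: the origin (TCP) lies at the very end of the fingers, on their centre line; the grasp point (between the pads) lies 19 mm behind it; z points along the fingers, y is the line along which they close (so a half turn about z gives the same grasp; the last joint's range is limited). The gripper opens to 85 mm and grips with 20 to 120 N. Pads are 22 mm wide; open, the fingers measure 114 mm over their backs; the gripper's body (76 mm by 85 mm) begins 54 mm behind the grasp point. The pads swing forward as they close: fully open they stand 13 mm farther back than shut.
Start: joints at [-1.388, 0.383, 0.016, 1.37, -0.006, 1.388, -0.046], TCP at [0.152, 0.606, 0.231] pointing down, gripper open.
Joint ranges: [-2.95, 2.95], [-0.25, 2.06], [-1.52, 1.56], [0.18, 2.33], [-1.44, 4.58], [0.02, 2.06], [-3.01, 3.01]. Speed limits (rad/s): [2.39, 2.39, 3.01, 3.01, 3.14, 3.14, 3.14].

## Interface

Orientations are given as a rotation vector (axis times angle).
In Python, from station import * gives the robot as it stands.
- The arm moves only by the shell command python3 -m creep [OPENING], which reads ROWS from standard input. ROWS is a JSON list of rows, 1 to 5 of them, each of 4 numbers: dx, dy, dz in m, then a turn about the tool's z in rad; each row shifts and turns the commanded pose from where the row before left it, along the tool's axes as they then stand; what a row does not reach is not made up. A row lasts 1/8 s, in which the tool goes at most 0.0625 m and 0.188 rad, less where a joint would pass 70% of its speed; a pose out of reach is approached as far as the arm can. OPENING is the opening from 0.0 (shut) to 1.0 (fully open), set as the command begins (- or left out keeps the last). The fingers move at their own pace and stop on an object; the grip force is fixed at half the most. Time passes only in rows, so rows that do not move let the fingers close. It prints the time, the measured TCP pose, the force, the opening and the grip force at its end. Input that does not fit is refused with a message, and nothing moves.
- get_obs(): the state, without advancing time (a new reading comes with each control period).
- read_camera(name): name is "scene" or "side" or "wrist"; returns a dict with "frame" (400x640x3 uint8, red, green, blue), "camera_matrix" (3x3 intrinsics, pixels), "extrinsics" (4x4, takes a point from world to camera coordinates). Camera axes: x right, y down, z forward; pixel columns grow to the right and rows downward; lengths in m; the calibration is good to about 2 mm. The wrist camera is an equidistant fisheye: a pixel r from the principal point sees the ray r / f radians off the axis. A picture is of the moment at which its call begins. There is no depth.
- finish_job(): hands the job in; it is judged then, once.
The state is a dict: "t": time; "q": joint angles; "dq": joint speeds; "effort": joint torques, N m; "position": TCP position; "tool_rot": TCP orientation; "contact_force": force on the tool from outside, world axes, zero at the start; "wrist_torque": the same for the moment, N m; "gripper_width": opening from 0.0 (shut) to 1.0 (fully open); "grip_force": force on a finger pad.
Only numpy, scipy, OpenCV 4.12 (cv2) and the standard library are available. Lean on these libraries where they do the work, as an engineer would, in place of code of your own. Each camera call takes 0.05 s, during which the arm holds its last target. There are 200 camera calls.

## Working session

There is one attempt and no reset: what is moved stays moved. The work goes in short steps, Python scripts to look and compute and a shell command to move; the robot and the scene stay as the last step left them, time stands still between calls to the robot, and variables do not carry over. Pictures are saved under pics/ and viewed, at most 10 in all, crops included, and the job is handed in when it is done.

```bash
ls; mkdir -p pics; python3 - <<'E'
from station import *
import cv2,numpy as np
o=get_obs();print({k:np.round(v,3) for k,v in o.items()})
for n in("scene","side"):
    c=read_camera(n);cv2.imwrite(f"pics/{n}0.png",c["frame"][:,:,::-1]);print(n,c["camera_matrix"],c["extrinsics"])
E
```

```text
pics
{'t': np.float64(0.0), 'q': array([-1.388,  0.384,  0.016,  1.371, -0.006,  1.388, -0.046]), 'dq': array([-0.001,  0.001, -0.001, -0.002, -0.   , -0.001, -0.003]), 'effort': array([ 0.0000e+00, -6.2761e+01,  8.4500e-01, -3.7181e+01,  1.7000e-02,
        1.4000e-02, -0.0000e+00]), 'position': array([0.152, 0.606, 0.23 ]), 'tool_rot': array([-3.850e-01, -3.118e+00,  3.000e-03]), 'contact_force': array([0.926, 0.004, 0.473]), 'wrist_torque': array([ 0.006, -0.02 ,  0.008]), 'grip_force': np.float64(0.0), 'gripper_width': np.float64(0.999)}
scene [[433.08867373   0.         317.45584983]
 [  0.         433.08867373 204.05601432]
 [  0.           0.           1.        ]] [[-0.88451128 -0.46623072 -0.01639238  0.48970265]
 [-0.20072989  0.41206401 -0.88876924  0.19104824]
 [ 0.42112624 -0.78283598 -0.45806171  1.02181992]
 [ 0.          0.          0.          1.        ]]
side [[404.12495479   0.         327.99750754]
 [  0.         404.12495479 198.64271726]
 [  0.           0.           1.        ]] [[ 0.99987768 -0.00967068  0.01229246 -0.54596698]
 [ 0.00692084 -0.43124071 -0.90221037  0.07340777]
 [ 0.014026    0.90218508 -0.43112103  1.11750243]
 [ 0.          0.          0.          1.        ]]
```

View pics/scene0.png

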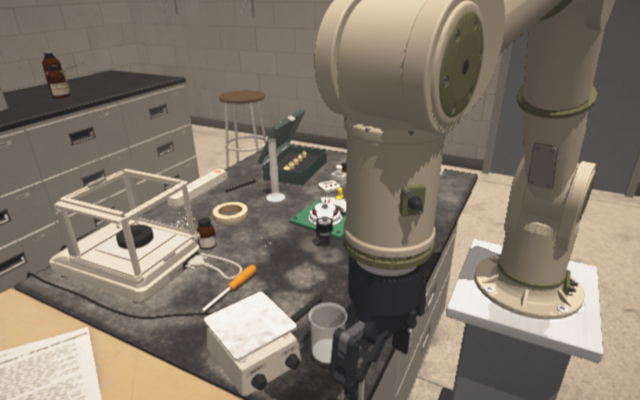

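View pics/side0.png

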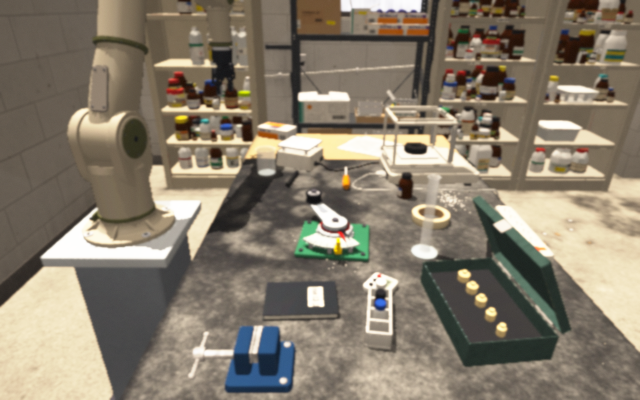

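The side view shows the fixture at about (333,235), roller at (314,196), yellow tab near (338,245). The scene view is partly blocked by the arm. I'll enlarge the fixture in the side view and cast a first ray.

```bash
cat > h.py <<'E'
from station import *
import cv2,numpy as np
from scipy.spatial.transform import Rotation as R
def ray(c,u,v,fish=False):
    K=c["camera_matrix"];E=c["extrinsics"]
    x,y=(u-K[0,2])/K[0,0],(v-K[1,2])/K[1,1]
    r=np.hypot(x,y)
    d=np.array([x,y,1.]) if not fish else np.array([x/r*np.sin(r),y/r*np.sin(r),np.cos(r)]) if r>0 else np.array([0,0,1.])
    return -E[:3,:3].T@E[:3,3],E[:3,:3].T@d
def plane(c,u,v,z,fish=False):
    o,d=ray(c,u,v,fish);return o+d*(z-o[2])/d[2]
def proj(c,P,fish=False):
    K=c["camera_matrix"];E=c["extrinsics"];p=E[:3,:3]@np.asarray(P)+E[:3,3]
    if fish:
        r=np.hypot(p[0],p[1]);th=np.arctan2(r,p[2]);q=p[:2]/r*th
    else:q=p[:2]/p[2]
    return K[0,0]*q[0]+K[0,2],K[1,1]*q[1]+K[1,2]
def cross(rays):
    A=0;b=0
    for o,d in rays:
        d=d/np.linalg.norm(d);M=np.eye(3)-np.outer(d,d);A=A+M;b=b+M@o
    return np.linalg.solve(A,b)
def tool(p,yaw_unused=None):
    "world displacement -> tool axes"
    o=get_obs();return R.from_rotvec(o["tool_rot"]).inv().apply(np.asarray(p)-o["position"])
E
python3 - <<'E'
from h import *
c=read_camera("side");f=c["frame"][180:270,280:390,::-1]
cv2.imwrite("pics/crop1.png",cv2.resize(f,None,fx=6,fy=6,interpolation=cv2.INTER_CUBIC))
for n,u,v,z in(("roller",314,192,.08),("mid",334,222,.05),("platel",296,255,.012),("plater",369,258,.012),("notebook",302,300,.014)):print(n,plane(c,u,v,z).round(3))
print(R.from_rotvec(get_obs()["tool_rot"]).as_matrix().round(3))
E
```

```text
roller [0.506 0.054 0.08 ]
mid [ 0.56  -0.065  0.05 ]
platel [ 0.467 -0.162  0.012]
plater [ 0.642 -0.173  0.012]
notebook [ 0.49  -0.329  0.014]
[[-0.97   0.243 -0.   ]
 [ 0.243  0.97  -0.002]
 [-0.    -0.002 -1.   ]]
```

View pics/crop1.png

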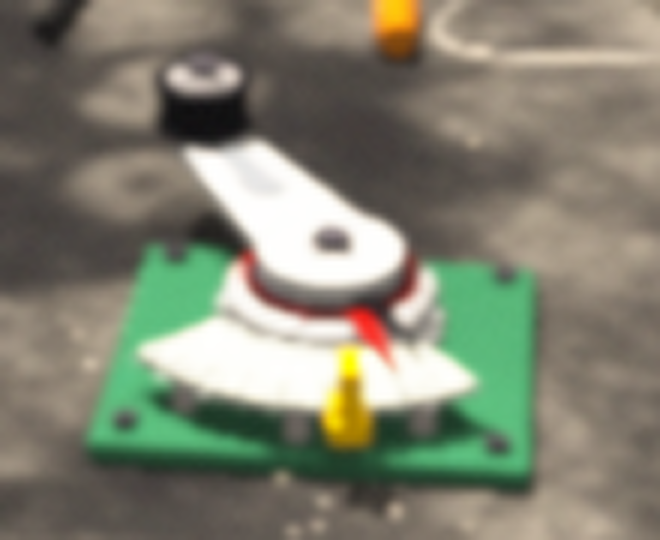

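The crop shows the arm at rest with the roller at crop (205,80), pivot bolt (332,238), needle tip about (392,365), yellow tab (348,400). I'll swing over the fixture for wrist views.

```bash
echo '[[-0.06, 0, -0.006, 0.1], [-0.06, 0, -0.006, 0.1], [-0.06, 0, -0.006, 0.1], [-0.06, 0, -0.006, 0.1], [-0.06, 0, -0.006, 0.1]]' | python3 -m creep 0.0; echo '[[-0.06, 0, -0.006, 0.1], [-0.06, 0, -0.006, 0.1], [-0.06, 0, -0.006, 0.1], [-0.06, 0, -0.006, 0.1], [-0.06, 0, -0.006, 0.1]]' | python3 -m creep;echo '[[-0.04, -0.03, 0, 0.1], [-0.04, -0.03, 0, 0.1], [0, -0.03, 0, 0], [0, 0, 0, 0]]' | python3 -m creep
python3 - <<'E'
from h import *
c=read_camera("wrist");cv2.imwrite("pics/w1.png",c["frame"][:,:,::-1]);np.save("w1.npy",c,allow_pickle=True)
print(c["camera_matrix"],c["extrinsics"]);o=get_obs();print(o["position"],o["q"],R.from_rotvec(o["tool_rot"]).as_matrix().round(3))
print([proj(c,p,True) for p in((.506,.054,.08),(.56,-.065,.05))])
c=read_camera("scene");cv2.imwrite("pics/s1.png",c["frame"][:,:,::-1]);np.save("s1.npy",c,allow_pickle=True)
print([proj(c,p) for p in((.506,.054,.08),(.56,-.065,.05))])
E
```

```text
t: 0.78
position: [0.4215, 0.477, 0.2609]
tool_rot: [-1.149, -2.924, 0.001]
contact_force: [1.1, -0.3, 0.5]
gripper_width: 0.006
grip_force: 0.0
t: 1.4
position: [0.5945, 0.2356, 0.2909]
tool_rot: [-1.837, -2.549, 0.001]
contact_force: [1.3, 0.1, 0.1]
gripper_width: -0.001
grip_force: 0.0
t: 1.9
position: [0.5268, 0.1399, 0.2917]
tool_rot: [-2.078, -2.355, -0.001]
contact_force: [0.7, -0.0, 0.9]
gripper_width: -0.001
grip_force: 0.0
[[309.70691629   0.         314.24759006]
 [  0.         309.70691629 201.21731905]
 [  0.           0.           1.        ]] [[ 0.99221928  0.12449789 -0.00108144 -0.53856365]
 [ 0.11957997 -0.95053434  0.28667942  0.01643643]
 [ 0.03466304 -0.28457817 -0.95802596  0.45871801]
 [ 0.          0.          0.          1.        ]]
[0.52762192 0.14062914 0.29157613] [-0.71599305  0.19567619  0.47422285  1.50308069 -0.09043561  1.46397492
 -0.11417735] [[-0.125  0.992  0.   ]
 [ 0.992  0.125  0.001]
 [ 0.001  0.    -1.   ]]
[(np.float64(290.3509831055648), np.float64(240.06519807745332)), (np.float64(320.1705277873297), np.float64(306.98887867039537))]
[(np.float64(323.3198571657724), np.float64(219.27747939573183)), (np.float64(325.494104777006), np.float64(206.55452602772704))]
```

View pics/w1.png

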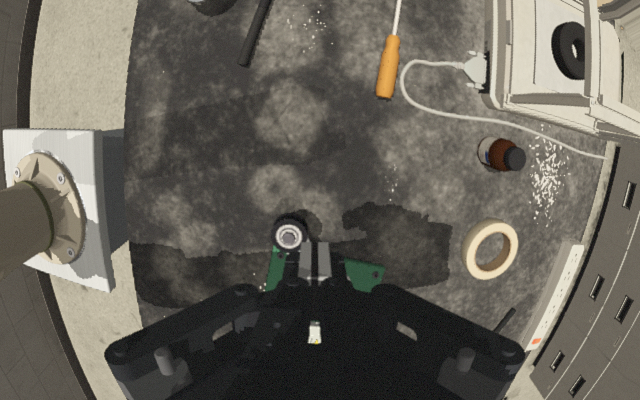

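Wrist view: the roller is at (289,236), but the fixture is hidden behind the fingers; the camera is on the tool's +x side. I'll shift on to −y so the fixture lies in front of the camera, and take two views.

```bash
echo '[[-0.06, 0, 0, 0], [-0.06, 0, 0, 0], [-0.06, 0, 0, 0], [-0.06, 0, 0, 0], [0, 0, 0, 0]]' | python3 -m creep;
cat > shot.py <<'E'
import sys
from h import *
n=sys.argv[1];c=read_camera("wrist");np.save(n+".npy",c,allow_pickle=True)
o=get_obs();print(o["t"],o["position"],o["q"].round(2))
x0,y0,x1,y1,s=map(int,sys.argv[2:7]) if len(sys.argv)>2 else (0,0,640,400,1)
cv2.imwrite(f"pics/{n}.png",cv2.resize(c["frame"][y0:y1,x0:x1,::-1],None,fx=s,fy=s,interpolation=cv2.INTER_CUBIC))
print([np.round(proj(c,p,True)) for p in((.506,.054,.08),(.56,-.065,.05))])
E
python3 shot.py w2 200 50 460 250 3; echo '[[-0.06, 0.03, 0, 0], [0, 0.03, 0, 0], [0, 0, 0, 0]]' | python3 -m creep;python3 shot.py w3
```

```text
t: 2.62
position: [0.558, -0.1043, 0.2911]
tool_rot: [2.087, 2.345, -0.005]
contact_force: [-0.8, 0.5, -0.9]
gripper_width: 0.002
grip_force: 0.0
2.675 [ 0.55841349 -0.10058539  0.2908775 ] [-0.38  0.26  0.63  1.45 -0.15  1.48  0.37]
[array([286.,  34.]), array([321., 139.])]
t: 3.05
position: [0.6246, -0.1433, 0.2891]
tool_rot: [-2.072, -2.359, 0.002]
contact_force: [0.3, 0.1, -0.3]
gripper_width: -0.001
grip_force: 0.0
3.1 [ 0.62362858 -0.14385579  0.28966518] [-0.25  0.45  0.65  1.24 -0.27  1.54  0.49]
[array([236.,   0.]), array([272., 102.])]
```

View pics/w2.png

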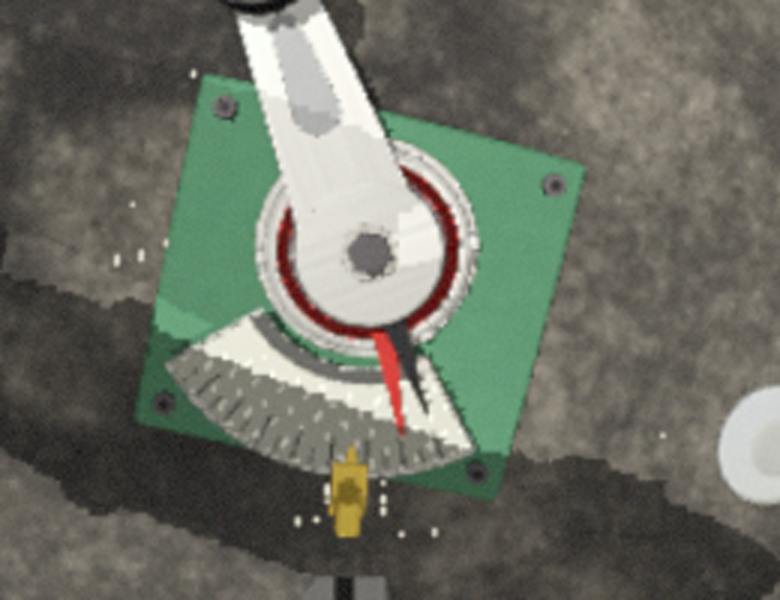

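The crop clearly shows pivot bolt at full-image (324,135), black pointer tip (342,187), red needle tip (334,194), and yellow tab with index (317,199). Now measure by masks and triangulate.

```bash
cat > meas.py <<'E'
from h import *
def load(n):return np.load(n+".npy",allow_pickle=True).item()
def blob(c,kind,near=None):
    f=c["frame"];h=cv2.cvtColor(f,cv2.COLOR_RGB2HSV)
    if kind=="yellow":m=cv2.inRange(h,(18,130,90),(32,255,255))
    if kind=="red":m=cv2.inRange(h,(0,170,170),(6,255,255))|cv2.inRange(h,(174,170,170),(180,255,255))
    if kind=="dark":m=cv2.inRange(h,(0,0,0),(180,90,125))
    if kind=="green":m=cv2.inRange(h,(60,90,30),(90,255,255))
    n,l,s,cc=cv2.connectedComponentsWithStats(m)
    if near is not None: k=1+np.argmin(np.linalg.norm(cc[1:]-near,axis=1)+1e3*(s[1:,4]<8)+1e3*(s[1:,4]>400))
    else:k=1+np.argmax(s[1:,4])
    ys,xs=np.where(l==k);return cc[k],s[k,4],np.c_[xs,ys]
E
python3 - <<'E'
from meas import *
W=[load("w2"),load("w3")]
bol=[blob(c,"dark",np.array(proj(c,(.561,-.063,.05),True))) for c in W]
print([(b[0],b[1]) for b in bol]);P=cross([ray(c,*b[0],True) for c,b in zip(W,bol)]);print("pivot",P)
for k in("yellow","red"):
    t=[]
    for c in W:
        cc,n,pts=blob(c,k);pv=np.array(proj(c,P,True));d=np.linalg.norm(pts-pv,axis=1)
        e=pts[d<d.min()+2].mean(0) if k=="yellow" else pts[d>d.max()-2].mean(0);t.append(e)
        X=plane(c,*e,.036,True);Y=plane(c,*cc,.06 if k=="yellow" else .036,True)
        print(k,n,cc,e,"tip",X,np.hypot(*(X-P)[:2]),np.arctan2(*(X-P)[1::-1]),"cen",Y,np.hypot(*(Y-P)[:2]),np.arctan2(*(Y-P)[1::-1]))
    print(k,"tri tip",cross([ray(c,*e,True) for c,e in zip(W,t)]),"tri cen",cross([ray(c,*blob(c,k)[0],True) for c in W]))
for c in W:
    _,n,p=blob(c,"green");r=cv2.minAreaRect(p.astype(np.float32));b=cv2.boxPoints(r)
    B=np.array([plane(c,*q,.012,True) for q in b]);e=np.diff(np.r_[B,B[:1]],axis=0);print("plate",B[:,:2].round(4).tolist(),np.linalg.norm(e,axis=1),np.degrees(np.arctan2(e[:,1],e[:,0])))
for n in("w1","w2"):
    c=load(n);g=cv2.cvtColor(c["frame"],cv2.COLOR_RGB2GRAY);q=np.array(proj(c,(.506,.054,.08),True))
    cs=cv2.HoughCircles(g,cv2.HOUGH_GRADIENT,1,10,param1=120,param2=12,minRadius=10,maxRadius=24)
    cs=cs[0] if cs is not None else np.zeros((0,3));cs=cs[np.linalg.norm(cs[:,:2]-q,axis=1)<30];print(n,cs[:4],[plane(c,*x[:2],.077,True) for x in cs[:4]])
E
```

```text
[(array([323.26530612, 134.27210884]), np.int32(147)), (array([273.39230769,  97.45384615]), np.int32(130))]
pivot [ 0.56199048 -0.05918788  0.05319035]
yellow 280 [315.73571429 214.98571429] [316.75 200.  ] tip [ 0.56478804 -0.14832834  0.036     ] 0.0891843416732878 -1.5394229232119248 cen [ 0.56487361 -0.16119248  0.06      ] 0.10204532959368026 -1.5425391636767232
yellow 302 [268.90066225 181.61258278] [270.25 166.25] tip [ 0.56521437 -0.14802631  0.036     ] 0.08889690373245848 -1.5345228927054957 cen [ 0.56837164 -0.16276404  0.06      ] 0.10377253421738801 -1.5092657417546376
yellow tri tip [ 0.56495006 -0.14845497  0.03486827] tri cen [ 0.56584514 -0.16783728  0.04050488]
red 97 [329.28865979 171.90721649] [333. 190.] tip [ 0.58458903 -0.13203816  0.036     ] 0.07627487915154518 -1.2700033470625176 cen [ 0.57654758 -0.10831236  0.036     ] 0.05123595904933524 -1.2827090494525994
red 90 [281.91111111 136.87777778] [284.75 151.  ] tip [ 0.58192653 -0.12583322  0.036     ] 0.06956325969702537 -1.2801319534081121 cen [ 0.57623062 -0.10806755  0.036     ] 0.050911717214595344 -1.2
[... 310 characters left out ...]
.1622], [0.567, 0.0021], [0.6563, -0.0074], [0.6419, -0.1724]] [0.16530336 0.08982258 0.16556432 0.09414584] [ 83.48913334  -6.05418549 -95.0140669  173.80040033]
w1 [[290.5 230.5  17.7]
 [287.5 247.5  12.2]
 [279.5 239.5  15.6]
 [307.5 223.5  12.2]] [array([0.50482792, 0.06566104, 0.077     ]), array([0.5032926 , 0.04182112, 0.077     ]), array([0.49218886, 0.05159143, 0.077     ]), array([0.52474715, 0.07763299, 0.077     ])]
w2 [[283.5  31.5  13.6]
 [261.5  23.5  16.8]
 [280.5  21.5  15.5]
 [291.5  37.5  13.4]] [array([0.50235522, 0.05762962, 0.077     ]), array([0.47577591, 0.06587643, 0.077     ]), array([0.49739239, 0.06970098, 0.077     ]), array([0.51231559, 0.0511038 , 0.077     ])]
```

Pivot measured at (0.562, −0.059, z 0.053 vs 0.050), plate yaw ≈ −6.2°; predicted roller (0.504, 0.057) matches the circle estimates (0.505, 0.062). Needle ≈0.17 rad, tab ≈0.43 rad. Moving behind the roller, tool x along the push tangent.

```bash
echo '[[0.0495, -0.0352, 0, 0], [0.0495, -0.0352, 0, 0], [0.0495, -0.0352, 0, 0], [0.0495, -0.0352, 0, 0], [0, 0, 0.02, 0.176]]' | python3 -m creep 0.0; echo '[[0, 0, 0.02, 0.176], [0, 0, 0.02, 0.176], [0, 0, 0.02, 0.176], [0, 0, 0.02, 0.176], [0, 0, 0.02, 0.176]]' | python3 -m creep;echo '[[0, 0, 0.02, 0.176], [0, 0, 0, 0], [0, 0, 0, 0]]' | python3 -m creep
python3 - <<'E'
from meas import *
o=get_obs();M=R.from_rotvec(o["tool_rot"]).as_matrix();print(o["position"],o["q"].round(2),"xang",np.arctan2(M[1,0],M[0,0]),M[:,2])
c=read_camera("wrist");cv2.imwrite("pics/w4.png",c["frame"][:,:,::-1]);np.save("w4.npy",c,allow_pickle=True)
print("want tool",tool((.459,.035,.060)))
print(proj(c,(.504,.057,.085),True))
E
```

```text
t: 3.72
position: [0.4562, 0.0382, 0.2728]
tool_rot: [-2.269, -2.172, -0.008]
contact_force: [1.0, -0.2, -0.4]
gripper_width: 0.001
grip_force: 0.0
t: 4.35
position: [0.4576, 0.0339, 0.1709]
tool_rot: [-2.983, -0.983, -0.001]
contact_force: [0.0, 1.0, -0.5]
gripper_width: 0.0
grip_force: 0.0
t: 4.72
position: [0.4583, 0.0334, 0.1522]
tool_rot: [-3.055, -0.73, -0.002]
contact_force: [-0.1, -0.1, -0.9]
gripper_width: 0.002
grip_force: 0.0
[0.45827161 0.03343547 0.15217647] [-0.68  0.08  0.57  1.94 -0.05  1.13 -1.19] xang 0.46884508207136366 [ 9.81129824e-04  4.57080687e-04 -9.99999414e-01]
want tool [ 0.00104781 -0.0012883   0.09231428]
(np.float64(315.6435570730183), np.float64(141.70241883769768))
```

View pics/w4.png

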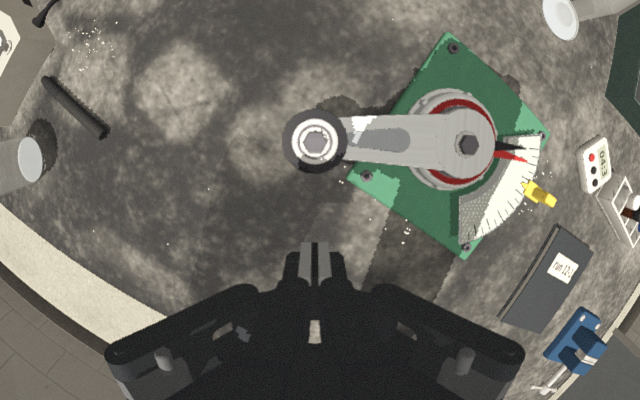

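The roller sits at (315,143), right where predicted (316,142), dead ahead of the fingers. Descend and approach to contact.

```bash
echo '[[0, 0, 0.046, 0], [0, 0, 0.046, 0], [0, 0, 0, 0], [0.005, 0, 0, 0], [0.005, 0, 0, 0]]' | python3 -m creep; echo '[[0.003, 0, 0, 0], [0.003, 0, 0, 0], [0, 0, 0, 0]]' | python3 -m creep
python3 - <<'E'
from h import *
o=get_obs();M=R.from_rotvec(o["tool_rot"]).as_matrix();print(M.T@([.562,-.0592,.06]-o["position"]),M.T@o["contact_force"])
E
```

```text
t: 5.4
position: [0.4691, 0.038, 0.0614]
tool_rot: [-3.057, -0.723, -0.006]
contact_force: [-0.5, 0.3, -0.4]
gripper_width: -0.002
grip_force: 0.0
t: 5.78
position: [0.4726, 0.0402, 0.0595]
tool_rot: [3.057, 0.722, 0.0]
contact_force: [0.7, 0.1, 0.3]
gripper_width: -0.002
grip_force: 0.0
[ 0.03543163  0.12889031 -0.00051831] [ 0.61631989  0.22212579 -0.31523614]
```

```bash
echo '[[0.003, 0, 0, 0], [0.003, -0.001, 0, 0.02], [0.0039, -0.001, 0, 0.03], [0.0052, -0.0012, 0, 0.04], [0.0052, -0.0012, 0, 0.04]]' | python3 -m creep; cat > st.py <<'E'
from h import *
o=get_obs();M=R.from_rotvec(o["tool_rot"]).as_matrix();r=o["position"]-[.562,-.0592,.06]
print(o["t"],"piv in tool",(-M.T@r).round(4),"F tool",(M.T@o["contact_force"]).round(1),"xang",np.arctan2(M[1,0],M[0,0]).round(3))
E
python3 st.py
```

```text
t: 6.4
position: [0.4887, 0.0525, 0.0591]
tool_rot: [3.099, 0.518, -0.002]
contact_force: [-4.2, -1.7, 2.6]
gripper_width: -0.002
grip_force: 2.4
6.4 piv in tool [ 0.033   0.1294 -0.001 ] F tool [-4.6  0.2 -2.6] xang 0.331
```

```bash
echo '[[0.0065, -0.0015, 0, 0.05], [0.0065, -0.0015, 0, 0.05], [0.0065, -0.0015, 0, 0.05], [0.0065, -0.0015, 0, 0.05], [0.0052, -0.0012, 0, 0.04]]' | python3 -m creep; python3 st.py;  echo '[[0.0065, -0.0015, 0, 0.05], [0.0065, -0.0015, 0, 0.05], [0.0065, -0.0015, 0, 0.05], [0.0052, -0.0012, 0, 0.04], [0.0039, -0.001, 0, 0.03]]' | python3 -m creep; python3 st.py
```

```text
t: 7.02
position: [0.5171, 0.0672, 0.0591]
tool_rot: [-3.138, -0.144, 0.003]
contact_force: [-5.4, -0.3, 4.7]
gripper_width: -0.002
grip_force: 3.0
7.025 piv in tool [ 0.0332  0.13   -0.001 ] F tool [-5.4 -0.2 -4.7] xang 0.092
t: 7.65
position: [0.5454, 0.0746, 0.059]
tool_rot: [-3.135, 0.2, 0.004]
contact_force: [-6.8, 0.9, 5.0]
gripper_width: -0.0
grip_force: 3.4
7.65 piv in tool [ 0.0335  0.1306 -0.0011] F tool [-6.8 -0.1 -4.9] xang -0.128
```

```bash
echo '[[0.0026, -0.0006, -0.0005, 0.02], [0.0026, -0.0006, -0.0005, 0.02], [0.0026, -0.0006, -0.0005, 0.02]]' | python3 -m creep; python3 st.py;  echo '[[0.002, -0.0005, 0, 0.015], [0.002, -0.0005, 0, 0.015], [0.002, -0.0005, 0, 0.015]]' | python3 -m creep; python3 st.py
```

```text
t: 8.02
position: [0.552, 0.0754, 0.0595]
tool_rot: [3.128, -0.293, -0.008]
contact_force: [-8.0, 1.2, -2.5]
gripper_width: -0.001
grip_force: 3.5
8.025 piv in tool [ 0.0348  0.1304 -0.0007] F tool [-8.   0.3  2.5] xang -0.187
t: 8.4
position: [0.5581, 0.0758, 0.0594]
tool_rot: [3.12, -0.363, -0.008]
contact_force: [-6.5, 1.4, -1.0]
gripper_width: 0.002
grip_force: 3.6
8.4 piv in tool [ 0.0347  0.1305 -0.0007] F tool [-6.6  0.1  1. ] xang -0.232
```

```bash
for i in 1; do :; done; echo '[[0.002, -0.0005, 0, 0.015], [0.002, -0.0005, 0, 0.015], [0.002, -0.0005, 0, 0.015]]' | python3 -m creep; python3 st.py
```

```text
t: 8.78
position: [0.5643, 0.0759, 0.0593]
tool_rot: [3.112, -0.433, -0.008]
contact_force: [-7.2, 1.9, -1.3]
gripper_width: -0.001
grip_force: 3.7
8.775 piv in tool [ 0.0346  0.1306 -0.0007] F tool [-7.5  0.1  1.3] xang -0.276
```

```bash
echo '[[0.002, -0.0005, 0, 0.015], [0.002, -0.0005, 0, 0.015], [0, 0, 0, 0]]' | python3 -m creep; python3 st.py
```

```text
t: 9.15
position: [0.5686, 0.0759, 0.0594]
tool_rot: [-3.105, 0.479, 0.008]
contact_force: [-6.3, 1.7, -1.4]
gripper_width: 0.0
grip_force: 3.5
9.15 piv in tool [ 0.0344  0.1308 -0.0007] F tool [-6.6  0.2  1.4] xang -0.306
```

```bash
echo '[[0.002, -0.0005, 0, 0.015], [0.002, -0.0005, 0, 0.015], [0.002, -0.0005, 0, 0.015]]' | python3 -m creep; python3 st.py
```

```text
t: 9.52
position: [0.5747, 0.0756, 0.0594]
tool_rot: [-3.093, 0.549, 0.008]
contact_force: [-7.0, 2.8, -0.7]
gripper_width: 0.001
grip_force: 3.8
9.525 piv in tool [ 0.0345  0.1309 -0.0007] F tool [-7.5 -0.3  0.7] xang -0.351
```

```bash
echo '[[0.002, -0.0005, 0, 0.015], [0.002, -0.0005, 0, 0.015], [0, 0, 0, 0]]' | python3 -m creep; python3 st.py
```

```text
t: 9.9
position: [0.5788, 0.0753, 0.0593]
tool_rot: [-3.085, 0.595, 0.008]
contact_force: [-6.6, 2.2, -0.8]
gripper_width: -0.001
grip_force: 3.7
9.9 piv in tool [ 0.0344  0.1311 -0.0007] F tool [-6.9  0.4  0.9] xang -0.381
```

```bash
echo '[[0.002, -0.0005, 0, 0.015], [0.002, -0.0005, 0, 0.015], [0.002, -0.0005, 0, 0.015]]' | python3 -m creep; python3 st.py
```

```text
t: 10.28
position: [0.5844, 0.075, 0.0593]
tool_rot: [-3.07, 0.664, 0.01]
contact_force: [-10.3, 5.0, 2.2]
gripper_width: -0.001
grip_force: 5.6
10.275 piv in tool [ 0.035   0.1314 -0.0008] F tool [-11.5  -0.3  -2.1] xang -0.426
```

```bash
echo '[[0.002, -0.0005, 0, 0.015], [0.002, -0.0005, 0, 0.015], [0, 0, 0, 0]]' | python3 -m creep; python3 st.py
```

```text
t: 10.65
position: [0.588, 0.0749, 0.0593]
tool_rot: [-3.06, 0.708, 0.012]
contact_force: [-11.9, 5.3, 3.7]
gripper_width: -0.001
grip_force: 6.6
10.65 piv in tool [ 0.0355  0.1319 -0.0009] F tool [-13.    0.5  -3.6] xang -0.455
```

The stop is felt (7 → 13 N). A bit more, then hold.

```bash
echo '[[0.0015, -0.0003, 0, 0.01], [0, 0, 0, 0], [0, 0, 0, 0], [0, 0, 0, 0], [0, 0, 0, 0]]' | python3 -m creep; python3 st.py
```

```text
t: 11.28
position: [0.5892, 0.0748, 0.0593]
tool_rot: [-3.056, 0.723, 0.012]
contact_force: [-12.8, 5.9, 4.0]
gripper_width: -0.001
grip_force: 7.1
11.275 piv in tool [ 0.0357  0.132  -0.001 ] F tool [-14.1   0.5  -3.9] xang -0.464
```

```bash
echo '[[-0.0026, 0.0007, 0, -0.02], [-0.0052, 0.0015, 0, -0.04], [-0.0065, 0.0019, 0, -0.05], [-0.0065, 0.0019, 0, -0.05], [-0.0065, 0.0019, 0, -0.05]]' | python3 -m creep; python3 st.py; echo '[[-0.0065, 0.0019, 0, -0.05], [-0.0065, 0.0019, 0, -0.05], [-0.0065, 0.0019, 0, -0.05], [-0.0065, 0.0019, 0, -0.05], [-0.0065, 0.0019, 0, -0.05]]' | python3 -m creep; python3 st.py; echo '[[-0.0065, 0.0019, 0, -0.05], [-0.0065, 0.0019, 0, -0.05], [-0.0065, 0.0019, 0, -0.05], [-0.0065, 0.0019, 0, -0.05], [-0.0065, 0.0019, 0, -0.05]]' | python3 -m creep; python3 st.py
```

```text
t: 11.9
position: [0.562, 0.0758, 0.0594]
tool_rot: [-3.116, 0.398, 0.008]
contact_force: [-6.9, 2.1, -0.5]
gripper_width: 0.001
grip_force: 3.4
11.9 piv in tool [ 0.034   0.1307 -0.0007] F tool [-7.2 -0.3  0.6] xang -0.254
t: 12.52
position: [0.5285, 0.0705, 0.0594]
tool_rot: [3.141, -0.008, -0.007]
contact_force: [-6.0, -0.1, -3.0]
gripper_width: -0.003
grip_force: 2.8
12.525 piv in tool [ 0.0341  0.1296 -0.0007] F tool [-5.9  0.1  3.1] xang -0.005
t: 13.15
position: [0.4973, 0.0574, 0.0595]
tool_rot: [3.118, 0.383, -0.007]
contact_force: [-5.1, -1.3, -3.8]
gripper_width: 0.002
grip_force: 2.3
13.15 piv in tool [ 0.0345  0.1288 -0.0007] F tool [-5.3  0.   3.8] xang 0.245
```

```bash
echo '[[-0.0052, 0.0015, 0, -0.04], [-0.0052, 0.0015, 0, -0.04], [-0.0052, 0.0015, 0, -0.04], [-0.0039, 0.0011, 0, -0.03], [-0.0039, 0.0011, 0, -0.03]]' | python3 -m creep; python3 st.py; echo '[[-0.0039, 0.001, 0, -0.03], [-0.003, 0.0006, 0, -0.02], [-0.003, 0, 0, 0], [-0.003, 0, 0, 0], [0, 0, 0, 0]]' | python3 -m creep; python3 st.py
```

```text
t: 13.78
position: [0.4789, 0.0436, 0.0606]
tool_rot: [3.071, 0.663, -0.001]
contact_force: [-3.5, -1.5, -2.9]
gripper_width: 0.001
grip_force: 2.0
13.775 piv in tool [0.0333 0.1279 0.0006] F tool [-3.9 -0.1  2.9] xang 0.425
t: 14.4
position: [0.4684, 0.0368, 0.061]
tool_rot: [-3.054, -0.737, -0.001]
contact_force: [-0.3, 0.2, -0.7]
gripper_width: -0.002
grip_force: 0.0
14.4 piv in tool [0.0395 0.1281 0.001 ] F tool [-0.2 -0.4  0.7] xang 0.474
```

Force zero, arm released gently. Back off, rise and look again.

```bash
echo '[[-0.03, 0, 0, 0], [0, 0, -0.055, 0], [0, 0, -0.055, 0], [0, 0, -0.055, 0], [0, 0, -0.055, 0]]' | python3 -m creep; echo '[[0.01, 0.047, 0, 0], [0.01, 0.047, 0, 0], [0.01, 0.047, 0, 0], [0.01, 0.047, 0, 0], [0, 0, 0, -0.188]]' | python3 -m creep 0.4; echo '[[0, 0, 0, -0.188], [0, 0, 0, -0.188], [0, 0, 0, -0.188], [0, 0, 0, -0.188], [0, 0, 0, -0.188]]' | python3 -m creep;echo '[[0, 0, 0, 0], [0, 0, 0, 0]]' | python3 -m creep; python3 shot.py w5 200 20 460 220 3; python3 st.py
echo '[[-0.03, 0.05, 0, 0], [0, 0, 0, 0], [0, 0, 0, 0]]' | python3 -m creep; python3 shot.py w6
```

```text
t: 15.02
position: [0.4415, 0.023, 0.2829]
tool_rot: [-3.053, -0.737, -0.001]
contact_force: [1.7, 0.4, -0.8]
gripper_width: 0.004
grip_force: 0.0
t: 15.65
position: [0.5638, -0.1293, 0.2792]
tool_rot: [2.97, 1.018, -0.006]
contact_force: [-0.3, 0.6, -0.5]
gripper_width: 0.401
grip_force: 0.0
t: 16.27
position: [0.5632, -0.1258, 0.2807]
tool_rot: [2.183, 2.259, -0.0]
contact_force: [-0.9, -0.5, 0.5]
gripper_width: 0.402
grip_force: 0.0
t: 16.52
position: [0.5631, -0.126, 0.2807]
tool_rot: [-2.195, -2.248, 0.0]
contact_force: [1.1, 0.2, 0.2]
gripper_width: 0.397
grip_force: 0.0
16.575 [ 0.56307017 -0.1259605   0.28074516] [-0.3   0.29  0.59  1.44 -0.16  1.46  0.32]
[array([268.,  18.]), array([314., 122.])]
16.575 piv in tool [0.0668 0.0006 0.2207] F tool [-0.8 -0.1  0.9] xang 1.595
t: 16.95
position: [0.6138, -0.1548, 0.2804]
tool_rot: [-2.192, -2.25, 0.002]
contact_force: [-0.8, 0.8, 0.1]
gripper_width: 0.397
grip_force: 0.0
17.0 [ 0.61363132 -0.15453915  0.28125325] [-0.21  0.43  0.6   1.28 -0.24  1.51  0.39]
[array([226.,  -2.]), array([273.,  97.])]
```

View pics/w5.png

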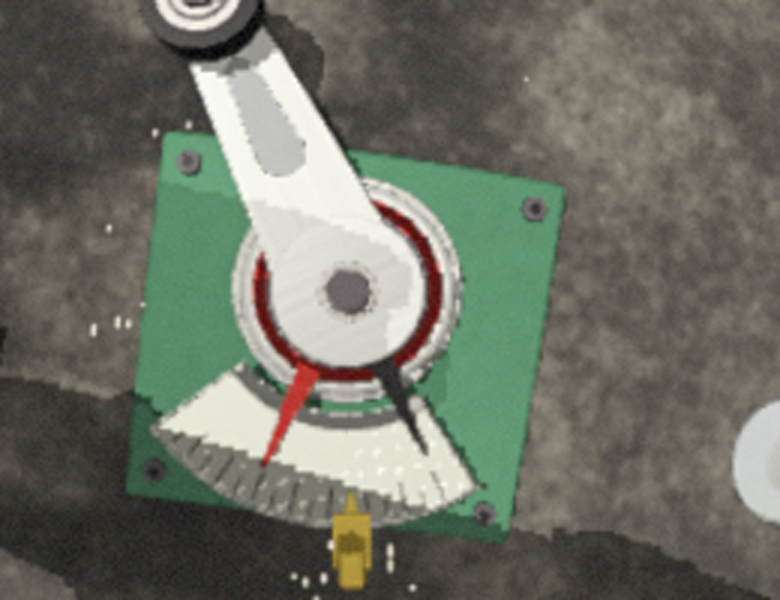

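Arm is back at rest; needle tip at full-image (288,175), tab index at (317,185). Measure the angles in both views.

```bash
cat > ang.py <<'E'
from meas import *
import sys
W=[load(n) for n in sys.argv[1:]]
bol=[blob(c,"dark",np.array(proj(c,(.562,-.0592,.052),True))) for c in W]
P=cross([ray(c,*b[0],True) for c,b in zip(W,bol)]) if len(W)>1 else plane(W[0],*bol[0][0],.053,True);print("pivot",P.round(4))
for c in W:
    h=cv2.cvtColor(c["frame"],cv2.COLOR_RGB2HSV);f=c["frame"]
    def polar(m,z):
        ys,xs=np.where(m>0);Q=np.array([plane(c,x,y,z,True) for x,y in zip(xs,ys)])-P
        return np.hypot(Q[:,0],Q[:,1]),np.arctan2(Q[:,1],Q[:,0])
    q=np.array(proj(c,P,True));near=np.zeros(f.shape[:2],np.uint8);cv2.circle(near,tuple(int(v) for v in q),110,255,-1)
    r,a=polar((cv2.inRange(h,(0,140,120),(8,255,255))|cv2.inRange(h,(172,140,120),(180,255,255)))&near,.036);s=(r>.056)&(r<.09)
    print("needle",s.sum(),"ang",a[s].mean(),[round(a[s&(abs(r-x)<.006)].mean(),3) for x in(.062,.072,.08)],"rmax",r[s].max())
    Y=cv2.inRange(h,(18,130,80),(32,255,255))&near;r,a=polar(Y,.036);s=(r>.08)&(r<.097)
    print("index",s.sum(),"ang",a[s].mean(),"rmin",r.min());
ys=[blob(c,"yellow")[0] for c in W]
for c,y in zip(W,ys):
    X=plane(c,*y,.055,True);print("fin~",X.round(4),np.hypot(*(X-P)[:2]),np.arctan2(*(X-P)[1::-1]))
if len(W)>1:print("fin tri",cross([ray(c,*y,True) for c,y in zip(W,ys)]))
o=get_obs();print("TCP",o["position"].round(4))
E
python3 ang.py w5 w6
```

```text
pivot [ 0.5618 -0.0593  0.053 ]
needle 49 ang -2.006324912094254 [np.float64(-2.007), np.float64(-2.004), np.float64(-2.004)] rmax 0.07968618450023257
index 39 ang -1.5345974076908109 rmin 0.0871989705099412
needle 37 ang -2.0069757077052643 [np.float64(-2.007), np.float64(-2.008), np.float64(nan)] rmax 0.07018088951787965
index 31 ang -1.5344680758059888 rmin 0.08718926985580853
fin~ [ 0.5657 -0.1632  0.055 ] 0.10393496918474401 -1.5333857109174542
fin~ [ 0.5676 -0.1643  0.055 ] 0.10518661950664432 -1.515459367173415
fin tri [ 0.56591246 -0.16769342  0.04019366]
TCP [ 0.6136 -0.1545  0.2813]ang.py:13: RuntimeWarning: Mean of empty slice.
  print("needle",s.sum(),"ang",a[s].mean(),[round(a[s&(abs(r-x)<.006)].mean(),3) for x in(.062,.072,.08)],"rmax",r[s].max())
  ret = ret.dtype.type(ret / rcount)
```

```bash
python3 - <<'E'
from meas import *
W=[load("w5"),load("w6")];t=[]
for c in W:
    _,n,p=blob(c,"yellow");d=np.linalg.norm(p-np.array(proj(c,(.5618,-.0593,.053),True)),axis=1);t.append(p[d>d.max()-1.5].mean(0))
X=cross([ray(c,*e,True) for c,e in zip(W,t)]);print("fin outer top",X,np.hypot(X[0]-.5618,X[1]+.0593))
print(tool((.5659,-.1722,.042)))
E
echo '[[-0.0083, -0.024, 0.05, 0], [-0.0083, -0.024, 0.05, 0], [0, 0, 0.045, 0], [0, 0, 0, -0.012], [0, 0, 0, 0]]' | python3 -m creep 0.4
python3 - <<'E'
from h import *
print(tool((.5659,-.1722,.042)));
E
python3 shot.py w7 160 100 480 340 2
```

```text
fin outer top [ 0.5658246  -0.17985585  0.05689057] 0.12062301255258119
[-0.01634064 -0.04829147  0.23923465]
t: 17.62
position: [0.5676, -0.1724, 0.1385]
tool_rot: [2.174, 2.264, 0.004]
contact_force: [0.6, 0.4, 0.2]
gripper_width: 0.401
grip_force: 0.0
[ 0.00027227 -0.00199317  0.09652388]
17.675 [ 0.56799301 -0.17260597  0.1388311 ] [-0.21  0.41  0.59  1.62 -0.24  1.18  0.47]
[array([242., -88.]), array([311.,  66.])]
```

View pics/w7.png

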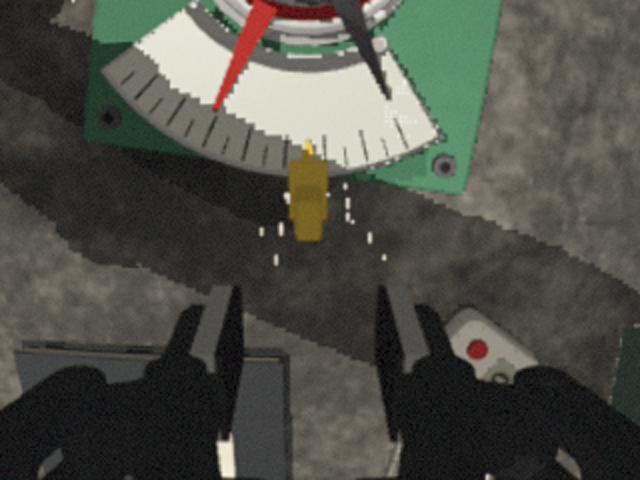

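The fin (crop x≈308) is centred between the fingers (crop 238–380). Its measured outer top edge (r 0.1206, z 0.057) fits the 0.121/0.062 given. Descend and close.

```bash
echo '[[0, -0.002, 0.04, 0], [0, 0, 0.04, 0], [0, 0, 0.015, 0], [0, 0, 0, 0]]' | python3 -m creep; python3 st.py; echo '[[0, 0, 0, 0], [0, 0, 0, 0], [0, 0, 0, 0], [0, 0, 0, 0]]' | python3 -m creep 0.0; python3 st.py
```

```text
t: 18.18
position: [0.5649, -0.1727, 0.0415]
tool_rot: [2.176, 2.265, 0.0]
contact_force: [-0.2, -0.1, -0.2]
gripper_width: 0.399
grip_force: 0.0
18.175 piv in tool [ 0.1135  0.0017 -0.0185] F tool [-0.1 -0.2  0.2] xang 1.611
t: 18.68
position: [0.5659, -0.1732, 0.0429]
tool_rot: [2.175, 2.263, 0.003]
contact_force: [0.3, 0.2, 6.8]
gripper_width: 0.098
grip_force: 62.0
18.675 piv in tool [ 0.1141  0.0007 -0.0172] F tool [ 0.2  0.3 -6.8] xang 1.611
```

```bash
echo '[[0.0001, -0.0028, -0.001, 0.025], [0.0001, -0.0057, 0, 0.05], [0.0001, -0.0057, 0, 0.05], [0.0001, -0.0057, 0, 0.05], [0.0001, -0.0057, 0, 0.05]]' | python3 -m creep; python3 st.py; echo '[[0.0001, -0.0057, 0, 0.05], [0.0001, -0.0057, 0, 0.05], [0.0001, -0.0057, 0, 0.05], [0.0001, -0.0057, 0, 0.05], [0, 0, 0, 0]]' | python3 -m creep; python3 st.py; python3 shot.py w8 160 60 480 260 2
```

```text
t: 19.3
position: [0.5402, -0.1709, 0.043]
tool_rot: [2.418, 2.003, 0.004]
contact_force: [3.8, 0.6, 2.9]
gripper_width: 0.098
grip_force: 61.4
19.3 piv in tool [ 0.1138  0.0007 -0.017 ] F tool [ 1.3  3.6 -2.9] xang 1.384
t: 19.92
position: [0.518, -0.164, 0.0429]
tool_rot: [2.605, 1.755, 0.004]
contact_force: [1.7, 2.3, 6.5]
gripper_width: 0.099
grip_force: 62.0
19.925 piv in tool [ 0.1137  0.0015 -0.017 ] F tool [ 2.8  0.7 -6.5] xang 1.186
19.975 [ 0.5180346  -0.16406023  0.04283941] [-0.28  0.45  0.66  1.85 -0.33  0.96  0.14]
[array([ 118., -120.]), array([322.,  34.])]
```

View pics/w8.png

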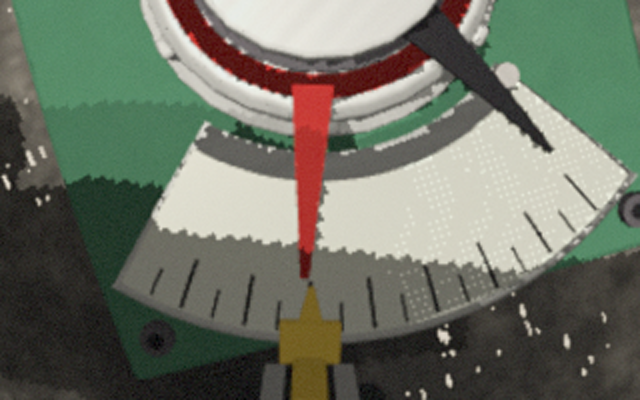

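The index (crop 311,284) stands just short of the needle tip (crop 304,276). Compute the residual angle.

```bash
python3 - <<'E'
from meas import *
c=load("w8");h=cv2.cvtColor(c["frame"],cv2.COLOR_RGB2HSV);P=np.array([.5618,-.0593,.053])
near=np.zeros(h.shape[:2],np.uint8);near[60:225,280:345]=255
def pol(m):
    ys,xs=np.where((m&near)>0);Q=np.array([plane(c,x,y,.036,True) for x,y in zip(xs,ys)])-P;return np.hypot(Q[:,0],Q[:,1]),np.arctan2(Q[:,1],Q[:,0])
for n,m,lo,hi in(("needle",cv2.inRange(h,(0,140,80),(8,255,255))|cv2.inRange(h,(172,140,80),(180,255,255)),.058,.09),("index",cv2.inRange(h,(18,110,70),(32,255,255)),.08,.098)):
    r,a=pol(m);s=(r>lo)&(r<hi);print(n,s.sum(),a[s].mean(),r[s].min(),r[s].max(),[a[s&(abs(r-x)<.005)].mean().round(3) for x in np.linspace(lo,hi,4)])
E
```

```text
needle 411 -2.0044742353344747 0.05803547569543564 0.08335057473103791 [np.float64(-2.003), np.float64(-2.005), np.float64(-2.005), np.float64(nan)]
index 274 -1.9829328604586256 0.08584745015538942 0.09769450084950226 [np.float64(nan), np.float64(-1.983), np.float64(-1.982), np.float64(-1.983)]<stdin>:7: RuntimeWarning: Mean of empty slice.
  ret = ret.dtype.type(ret / rcount)
```

Remaining 0.022 rad clockwise (~2.5 mm at the grip); go, settle, and check before release.

```bash
echo '[[0, -0.0025, 0, 0.022], [0, 0, 0, 0], [0, 0, 0, 0]]' | python3 -m creep; python3 st.py; echo '[[0, 0, 0, 0], [0, 0, 0, 0], [0, 0, -0.04, 0], [0, 0, -0.05, 0], [0, 0, 0, 0]]' | python3 -m creep 0.4; python3 st.py; python3 shot.py w9 160 60 480 260 2
python3 - <<'E'
from meas import *
c=load("w9");h=cv2.cvtColor(c["frame"],cv2.COLOR_RGB2HSV);P=np.array([.5618,-.0593,.053])
near=np.zeros(h.shape[:2],np.uint8);near[60:260,250:380]=255
for n,m,lo,hi in(("needle",cv2.inRange(h,(0,140,80),(8,255,255))|cv2.inRange(h,(172,140,80),(180,255,255)),.058,.09),("index",cv2.inRange(h,(18,110,70),(32,255,255)),.08,.097)):
    ys,xs=np.where((m&near)>0);Q=np.array([plane(c,x,y,.036,True) for x,y in zip(xs,ys)])-P;r,a=np.hypot(Q[:,0],Q[:,1]),np.arctan2(Q[:,1],Q[:,0])
    s=(r>lo)&(r<hi);print(n,s.sum(),a[s].mean(),r[s].min(),r[s].max())
E
```

```text
t: 20.35
position: [0.5162, -0.1633, 0.0429]
tool_rot: [2.622, 1.728, 0.004]
contact_force: [3.6, 2.0, 6.5]
gripper_width: 0.098
grip_force: 61.9
20.35 piv in tool [ 0.1138  0.0011 -0.017 ] F tool [ 3.2  2.5 -6.5] xang 1.165
t: 20.98
position: [0.5163, -0.1649, 0.1352]
tool_rot: [2.622, 1.724, 0.006]
contact_force: [-0.7, -0.4, -2.0]
gripper_width: 0.396
grip_force: 0.0
20.975 piv in tool [ 0.1151 -0.0004  0.0753] F tool [-0.7 -0.5  2. ] xang 1.163
21.025 [ 0.5151755  -0.16414494  0.13298881] [-0.34  0.32  0.72  1.77 -0.24  1.13  0.05]
[array([179., -48.]), array([317.,  63.])]
needle 148 -2.0042587855490535 0.05803461031028815 0.0826052753911816
index 89 -2.000379530033097 0.08661498892700877 0.0967939469527321
```

View pics/w9.png

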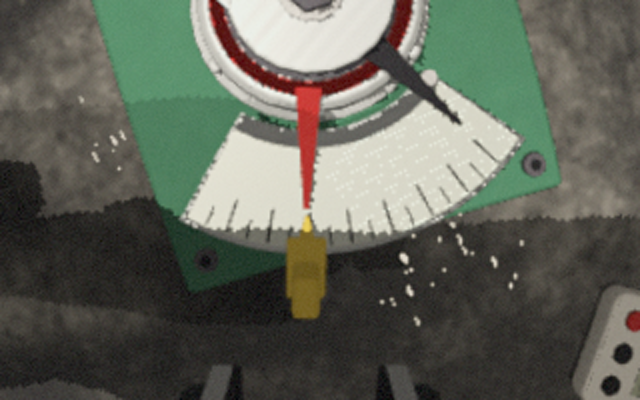

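Needle tip (307,208) and index (306,214) are in line (0.004 rad, ≈0.3 mm); the pointer is at rest and the gripper is clear.

```bash
echo '[[0, 0, -0.03, 0], [0, 0, 0, 0], [0, 0, 0, 0]]' | python3 -m creep; python3 -c "
from station import *
print(finish_job())"
```

```text
t: 21.4
position: [0.5137, -0.1634, 0.1603]
tool_rot: [-2.623, -1.726, 0.003]
contact_force: [-0.4, 0.4, 0.0]
gripper_width: 0.398
grip_force: 0.0
the job is handed in; nothing more can be done
None
```

The job is handed in (no verdict came back): the arm was held on its stop at about 14.6 N and eased back to rest, the needle stayed at about 0.90 rad, and the tab index is about 0.3 mm from in line with it.

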